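# Shut down the mug warmer and hang up the mugs

## Robot

A 7-joint arm with a two-finger parallel gripper is mounted at the origin on the work surface. World frame = base frame: x ahead of the robot, y to its left, z up, the work surface at z = 0. Lengths are in m, angles in rad, forces in N, time in s.
With the tool pointing down it reaches from about 0.425 to 0.875 m from the base axis. Payload 8.4 kg.
Tool frame: the origin (TCP) lies between the finger pads; the fingertips stand 25 mm ahead of it and the grasp point (between the pads) lies 6 mm ahead of it; z points along the fingers, y is the line along which they close (so a half turn about z gives the same grasp; the last joint's range is limited). The gripper opens to 85 mm and grips with 20 to 120 N. Pads are 22 mm wide; open, the fingers measure 114 mm over their backs; the gripper's body (76 mm by 85 mm) begins 54 mm behind the grasp point. The pads swing forward as they close: fully open they stand 13 mm farther back than shut.
Start: joints at [-1.26, 0.333, 0.04, 1.465, -0.013, 1.343, -0.059], TCP at [0.259, 0.596, 0.256] pointing down, gripper open.
Joint ranges: [-2.58, 2.58], [-0.38, 2.09], [-1.3, 1.39], [0.25, 2.4], [-1.5, 4.64], [0.08, 2.09], [-2.65, 2.65]. Speed limits (rad/s): [2.22, 2.22, 2.79, 2.79, 3.14, 3.14, 3.14].

## Interface

Orientations are given as a unit quaternion [w, x, y, z].
In Python, from cell import r gives the robot as it stands.
- The arm moves only by the shell command python3 -m handwheel 'ROWS' [FORCE]. ROWS is JSON, a list of rows, each a list of 7 numbers: the shift along the tool's x, y, z each as a share of 100 cm, from -1 to 1, then the turn, a rotation vector about the tool's x, y, z each as a share of 30 degrees, from -1 to 1, then the opening, from 0 (shut) to 1 (fully open). A call has 1 to 5 rows; each row is the pose to reach, as a shift and turn from the pose commanded when the call began, along the tool's axes at that moment; what a row does not reach only later rows make up. A row lasts 1/8 s, in which the tool goes at most 62.5 mm and 10.7 degrees, less where a joint would pass 70% of its speed; a pose out of reach is approached as far as the arm can. A call with a number of a shift or a turn outside -1 to 1 is refused whole. A call with a gripper value outside its range is refused whole. The fingers move at their own pace and stop on an object; FORCE is the grip in N (left out, the last holds). Time passes only in rows, so rows that repeat a pose let the fingers close. It gives the time, the measured TCP pose, the force, the opening and the grip force at its end, in the units of the state.
- r.observe(): the state, without advancing time (a new reading comes with each control period).
- r.capture(name): name is "scene" or "top" or "wrist"; returns a dict with "image" (384x512x3 uint8, blue, green, red), "vertical_fov" (degrees; the focal length in pixels is half the picture's height over the tangent of half this angle, whatever the lens; pixels are square), "cx", "cy" (the principal point, pixels), "extrinsics" (4x4, takes a point from camera to world coordinates); the wrist camera has in their place "tool_from_camera" (4x4, takes a point from camera to tool coordinates, whose origin is the TCP and whose axes are the flange's). Camera axes: x right, y down, z forward; pixel columns grow to the right and rows downward; lengths in m; the calibration is good to about 2 mm. A picture is of the moment at which its call begins: read the wrist's pose just before it. There is no depth.
- r.hand_in(): hands the job in; it is judged then, once.
Trained networks look in the newest picture that a camera, given by its name, has taken for a name from the list of things; names that differ only in an ending like _2 or _b are one class to them, and where a whole thing is asked for, a point or a joint stands for the part that bears it (a point fixed in the world has none). Each returns a list of dicts, best first, with "score" (0 to 1); they miss things now and then, are a little off and sometimes report something else, mostly with a low value. They report only what shows in the picture. A call takes as long as a camera call.
- r.spot_in(camera, thing): "position" ([x, y, z] in m, in world coordinates, good to about 4 mm: the middle of the surface that is visible of it).
The state is a dict: "clock": time; "qpos": joint angles; "qd": joint speeds; "joint_efforts": joint torques, N m; "tool_pos": TCP position; "eef_rot": TCP orientation; "contact_force": force on the tool from outside, world axes, zero at the start; "moment": the same for the moment, N m; "grip_width": finger opening in m; "finger_force": force on a finger pad.
Only numpy, scipy, OpenCV 4.12 (cv2) and the standard library are available. Lean on these libraries where they do the work, as an engineer would, in place of code of your own. Each camera call takes 0.05 s, during which the arm holds its last target. There are 200 camera calls.

## Task

Shut down the mug warmer: first turn the warming tray's thermostat knob fully anticlockwise to its off stop, and only then take the mugs off the tray and hang each one by its handle on a hook of its own on the rack, hanging freely. Leave the sugar jar, the pepper mill and the fruit bowl where they stand.

Things in the scene. Friction and masses are not known exactly. Their poses are not given: they have to be found in the camera images.
- thermostat (a joint): Turn of the warming tray's thermostat knob (rad): 0 is off, its anticlockwise end stop (seen from above); it grows clockwise, up to 4.6. Friction 0.04 N m; it stays where it is left. At the start it is somewhere between 1.3 and 2.9.
- thermostat_grip (a point): Axis of the black thermostat knob, on a steel disc at the tray's right end, 87 mm above the counter. Its grip bar is 42 mm long, 14 mm wide, its sides from 62 to 94 mm above the counter, a white line on top at its -x end. Own axes: x along the bar, turning with the knob; z up. At 0 the line points to a white dot and the bar lies along the tray's x.
- tray: Electric warming tray, 220 x 600 mm, 50 mm high, steel with a flush black glass plate on which the mugs stand (200 mm deep, from 165 mm right to 290 mm left of the centre). Fixed. Origin: centre of its underside. x away from the robot, y along its length to the left; the knob stands 235 mm to the -y side of the centre.
- rack: Mug rack, fixed: an oak rail 560 mm long (18 mm deep, 235 to 265 mm above the counter) on two uprights (285 mm tall, 275 mm either side of the centre), with four steel hooks that stick out level from the rail towards the robot. Origin: under the middle of the rail, on the counter. x away from the robot, y along the rail to the left; a hook points along -x.
- hook0 (a point): Rightmost (-y) hook: a round steel bar 10 mm thick, level, 250 mm above the counter, reaching 97 mm along the rack's -x from the rail's middle plane, then turned up at 45 degrees to end 115 mm out, 17 mm above the bar's axis at its highest. This point: on the bar's axis, 70 mm out from the rail's middle plane. Hooks are 130 mm apart; axes as the rack's.
- hook1 (a point): Second from the right hook: a round steel bar 10 mm thick, level, 250 mm above the counter, reaching 97 mm along the rack's -x from the rail's middle plane, then turned up at 45 degrees to end 115 mm out, 17 mm above the bar's axis at its highest. This point: on the bar's axis, 70 mm out from the rail's middle plane. Hooks are 130 mm apart; axes as the rack's.
- hook2 (a point): Third from the right hook: a round steel bar 10 mm thick, level, 250 mm above the counter, reaching 97 mm along the rack's -x from the rail's middle plane, then turned up at 45 degrees to end 115 mm out, 17 mm above the bar's axis at its highest. This point: on the bar's axis, 70 mm out from the rail's middle plane. Hooks are 130 mm apart; axes as the rack's.
- hook3 (a point): Leftmost (+y) hook: a round steel bar 10 mm thick, level, 250 mm above the counter, reaching 97 mm along the rack's -x from the rail's middle plane, then turned up at 45 degrees to end 115 mm out, 17 mm above the bar's axis at its highest. This point: on the bar's axis, 70 mm out from the rail's middle plane. Hooks are 130 mm apart; axes as the rack's.
- mug_white_center (a point): White stoneware mug: straight cylinder 68 mm across, 85 mm tall, open at the top, wall 4 mm, floor 10 mm, about 0.22 kg, standing upright on the warming tray, its handle towards the robot's side, up to about 55 degrees either way. None if absent in this run. This point: on the mug's axis, half-way up (42.5 mm above its base). Own axes: x towards the handle, z up out of the mouth.
- mug_white_eye (a point): Middle of the white mug's handle opening: 48 mm from the mug's axis along its x, 46.5 mm above its base, axes as the mug's. The opening is threaded along the mug's y; it is 28 mm wide (34 to 62 mm from the axis) and 40 mm high (26 to 66 mm above the base), its two outer corners cut off at 45 degrees. The handle is a round bar 9 mm thick, reaching 72 mm from the axis.
- mug_white: The same white mug; origin at the centre of its underside, axes as above. Once hung by the handle and let go it swings until it is balanced under the hook, its mouth tilted sideways about 50 degrees, coming to rest within about 10 s; its lowest edge is then about 110 mm below the hook's axis.
- mug_blue_center (a point): Blue stoneware mug: straight cylinder 68 mm across, 85 mm tall, open at the top, wall 4 mm, floor 10 mm, about 0.22 kg, standing upright on the warming tray, its handle towards the robot's side, up to about 55 degrees either way. None if absent in this run. This point: on the mug's axis, half-way up (42.5 mm above its base). Own axes: x towards the handle, z up out of the mouth.
- mug_blue_eye (a point): Middle of the blue mug's handle opening: 48 mm from the mug's axis along its x, 46.5 mm above its base, axes as the mug's. The opening is threaded along the mug's y; it is 28 mm wide (34 to 62 mm from the axis) and 40 mm high (26 to 66 mm above the base), its two outer corners cut off at 45 degrees. The handle is a round bar 9 mm thick, reaching 72 mm from the axis.
- mug_blue: The same blue mug; origin at the centre of its underside, axes as above. Once hung by the handle and let go it swings until it is balanced under the hook, its mouth tilted sideways about 50 degrees, coming to rest within about 10 s; its lowest edge is then about 110 mm below the hook's axis.
- mug_red_center (a point): Red stoneware mug: straight cylinder 68 mm across, 85 mm tall, open at the top, wall 4 mm, floor 10 mm, about 0.22 kg, standing upright on the warming tray, its handle towards the robot's side, up to about 55 degrees either way. None if absent in this run. This point: on the mug's axis, half-way up (42.5 mm above its base). Own axes: x towards the handle, z up out of the mouth.
- mug_red_eye (a point): Middle of the red mug's handle opening: 48 mm from the mug's axis along its x, 46.5 mm above its base, axes as the mug's. The opening is threaded along the mug's y; it is 28 mm wide (34 to 62 mm from the axis) and 40 mm high (26 to 66 mm above the base), its two outer corners cut off at 45 degrees. The handle is a round bar 9 mm thick, reaching 72 mm from the axis.
- mug_red: The same red mug; origin at the centre of its underside, axes as above. Once hung by the handle and let go it swings until it is balanced under the hook, its mouth tilted sideways about 50 degrees, coming to rest within about 10 s; its lowest edge is then about 110 mm below the hook's axis.
- mug_yellow_center (a point): Yellow stoneware mug: straight cylinder 68 mm across, 85 mm tall, open at the top, wall 4 mm, floor 10 mm, about 0.22 kg, standing upright on the warming tray, its handle towards the robot's side, up to about 55 degrees either way. None if absent in this run. This point: on the mug's axis, half-way up (42.5 mm above its base). Own axes: x towards the handle, z up out of the mouth.
- mug_yellow_eye (a point): Middle of the yellow mug's handle opening: 48 mm from the mug's axis along its x, 46.5 mm above its base, axes as the mug's. The opening is threaded along the mug's y; it is 28 mm wide (34 to 62 mm from the axis) and 40 mm high (26 to 66 mm above the base), its two outer corners cut off at 45 degrees. The handle is a round bar 9 mm thick, reaching 72 mm from the axis.
- mug_yellow: The same yellow mug; origin at the centre of its underside, axes as above. Once hung by the handle and let go it swings until it is balanced under the hook, its mouth tilted sideways about 50 degrees, coming to rest within about 10 s; its lowest edge is then about 110 mm below the hook's axis.
- sugar_jar: Bystander: cream sugar jar with a red lid, 80 mm across, 120 mm tall, loose; origin at the centre of its underside.
- pepper_mill: Bystander: dark wooden pepper mill, 60 mm across, 170 mm tall, loose; origin at the centre of its underside.
- fruit_bowl: Bystander: white bowl with an orange, 144 mm across, 79 mm tall, loose; origin at the centre of its underside.

How it is judged:
By the outcome, as a careful person would: the job done as asked, in the order asked, and still so for the second after the job is handed in, with the robot touching nothing.
Of mug_white, mug_blue, mug_red, mug_yellow only 3 to 4 are there at a start; the rules pass over those that are not, and their reading is None.
At some moment in a run one of mug_white, mug_blue, mug_red, mug_yellow may be knocked a few centimetres aside while the robot is not near it.
It also fails if it takes over 210 s, if anything falls off the work surface, if the arm or the gripper's body presses on something with over 40 N, if the wrist force passes 120 N, or if a joint passes its speed limit or range.

## Working session

There is one attempt and no reset: what is moved stays moved. The work goes in short steps, Python scripts to look and compute and a shell command to move; the robot and the scene stay as the last step left them, time stands still between calls to the robot, and variables do not carry over. Pictures are saved under pics/ and viewed, at most 14 in all, crops included, and the job is handed in when it is done.

```bash
ls; mkdir -p pics
python3 - <<'E'
from cell import r
import cv2,numpy as np
o=r.observe();print({k:np.round(v,3).tolist() for k,v in o.items()})
for c in ["scene","top"]:
    d=r.capture(c);cv2.imwrite(f"pics/{c}0.png",d["image"]);print(c,d["vertical_fov"],d["cx"],d["cy"],np.round(d["extrinsics"],3).tolist())
    for n in ["thermostat_grip","tray","rack","mug_white","mug_blue","mug_red","mug_yellow","mug_white_eye","mug_blue_eye","mug_red_eye","mug_yellow_eye","sugar_jar","pepper_mill","fruit_bowl"]:
        print(n,[(round(x["score"],2),np.round(x["position"],3).tolist()) for x in r.spot_in(c,n)[:2]])
E
```

```text
pics
{'clock': 0.0, 'qpos': [-1.26, 0.334, 0.04, 1.466, -0.013, 1.343, -0.058], 'qd': [-0.0, -0.001, 0.0, -0.0, -0.002, 0.0, 0.001], 'joint_efforts': [0.001, -65.855, 1.366, -40.557, 0.017, 0.012, 0.0], 'tool_pos': [0.259, 0.596, 0.255], 'eef_rot': [-0.0, 0.203, 0.979, -0.001], 'contact_force': [-0.61, -0.046, -0.385], 'moment': [0.045, -0.007, -0.028], 'finger_force': 0.0, 'grip_width': 0.085}
scene 56.85587219481915 253.41279914777238 192.0451008648284 [[-0.867, 0.43, -0.254, 0.889], [0.499, 0.732, -0.464, 0.625], [-0.013, -0.528, -0.849, 1.317], [0.0, 0.0, 0.0, 1.0]]
thermostat_grip [(0.66, [0.484, -0.168, 0.073]), (0.54, [0.462, -0.034, 0.098])]
tray [(0.57, [0.492, 0.105, 0.048])]
rack [(0.74, [0.737, 0.085, 0.245])]
mug_white [(0.76, [0.467, 0.055, 0.098]), (0.25, [0.738, 0.085, 0.244])]
mug_blue [(0.73, [0.462, -0.035, 0.098])]
mug_red [(0.73, [0.428, 0.171, 0.098])]
mug_yellow [(0.64, [0.455, 0.302, 0.098])]
mug_white_eye [(0.8, [0.467, 0.056, 0.103])]
mug_blue_eye [(0.8, [0.459, -0.039, 0.098])]
mug_red_eye [(0.69, [0.426, 0.17, 0.095]), (0.48, [0.456, 0.299, 0.097])]
mug_ye
[... 468 characters left out ...]
7, [0.459, 0.041, 0.051])]
rack [(0.8, [0.728, 0.027, 0.249])]
mug_white [(0.75, [0.395, -0.482, 0.04]), (0.65, [0.47, 0.061, 0.076])]
mug_blue [(0.8, [0.467, -0.049, 0.071])]
mug_red [(0.65, [0.429, 0.176, 0.074]), (0.29, [0.572, -0.426, 0.124])]
mug_yellow [(0.66, [0.397, -0.482, 0.039]), (0.63, [0.456, 0.305, 0.092])]
mug_white_eye [(0.67, [0.472, 0.056, 0.078])]
mug_blue_eye [(0.88, [0.466, -0.052, 0.067])]
mug_red_eye [(0.83, [0.432, 0.178, 0.076])]
mug_yellow_eye [(0.88, [0.458, 0.306, 0.089])]
sugar_jar [(0.65, [0.466, 0.474, 0.116]), (0.55, [0.465, -0.051, 0.071])]
pepper_mill [(0.68, [0.568, -0.422, 0.124]), (0.38, [0.486, -0.173, 0.066])]
fruit_bowl [(0.69, [0.397, -0.485, 0.041])]
```

View pics/top0.png

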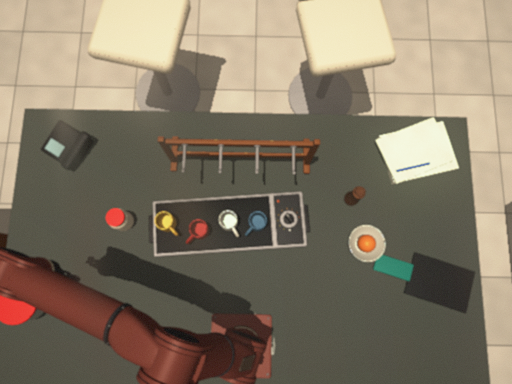

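View pics/scene0.png

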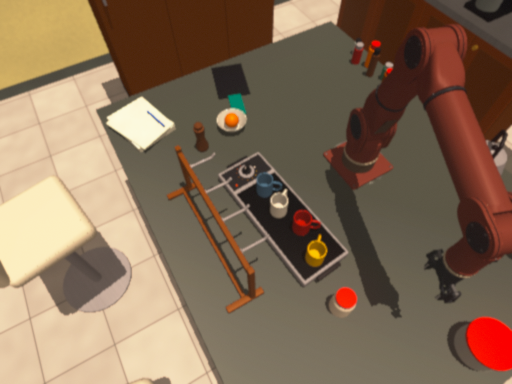

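The top view shows the tray with yellow (165,222), red (199,229), white (229,221) and blue (257,222) mugs, and the knob at (289,219). The rack's hooks are at columns 184, 221, 257 and 295. The scene view agrees. I'll write a helper, then head for the knob.

```bash
cat > lib.py <<'E'
from cell import r
import cv2,numpy as np,sys
from scipy.spatial.transform import Rotation as R
def rot(o): q=o["eef_rot"]; return R.from_quat([q[1],q[2],q[3],q[0]])
def down(yaw): # tool z down, tool y at world yaw (deg)
    a=np.radians(yaw); y=np.array([np.cos(a),np.sin(a),0]); z=np.array([0,0,-1.]); return R.from_matrix(np.c_[np.cross(y,z),y,z])
def goal(x,y,z,yaw):
    o=r.observe(); T=rot(o); d=T.inv().apply(np.array([x,y,z])-o["tool_pos"])
    w=(T.inv()*down(yaw)).as_rotvec(degrees=True)/30
    ty=T.apply([0,1,0])
    print("shift",np.round(d,4).tolist(),"turn",np.round(w,2).tolist(),"| yaw",round(np.degrees(np.arctan2(ty[1],ty[0])),1),"pos",np.round(o["tool_pos"],3).tolist(),"q7",np.round(o["qpos"][6],2),"t",round(o["clock"],1),"w",round(o["grip_width"],4))
def cam(name):
    o=r.observe(); d=r.capture(name); f=192/np.tan(np.radians(d["vertical_fov"]/2))
    if "extrinsics" in d: E=d["extrinsics"]
    else:
        M=np.eye(4); M[:3,:3]=rot(o).as_matrix(); M[:3,3]=o["tool_pos"]; E=M@np.array(d["tool_from_camera"])
    return d["image"],f,d["cx"],d["cy"],np.array(E)
def ray(c,u,v,z):
    _,f,cx,cy,E=c; p=E[:3,:3]@np.array([(u-cx)/f,(v-cy)/f,1]); return E[:3,3]+p*(z-E[2,3])/p[2]
def proj(c,P):
    _,f,cx,cy,E=c; p=(np.asarray(P)-E[:3,3])@E[:3,:3]; return np.c_[f*p[...,0]/p[...,2]+cx,f*p[...,1]/p[...,2]+cy]
if __name__=="__main__": goal(*map(float,sys.argv[1:5]))
E
python3 - <<'E'
from lib import *
d=r.capture("top"); print(d.keys()); im=d["image"]
a=cv2.resize(im[125:265,145:335],None,fx=4.2,fy=4.2,interpolation=cv2.INTER_CUBIC)
cv2.imwrite("pics/topz.png",a)
print({k:np.round(v,3).tolist() for k,v in r.capture("wrist").items() if k!="image"})
goal(.487,-.172,.3,-30)
E
```

```text
dict_keys(['image', 'vertical_fov', 'cx', 'cy', 'extrinsics'])
{'vertical_fov': 58.441, 'cx': 256.511, 'cy': 188.88, 'tool_from_camera': [[-0.001, -0.948, -0.318, 0.082], [1.0, -0.001, -0.002, -0.0], [0.002, -0.318, 0.948, -0.118], [0.0, 0.0, 0.0, 1.0]]}
shift [-0.5152, -0.6137, -0.0436] turn [-0.0, 0.0, 3.22] | yaw 66.5 pos [0.259, 0.596, 0.256] q7 -0.06 t 1.6 w 0.0858
```

View pics/topz.png

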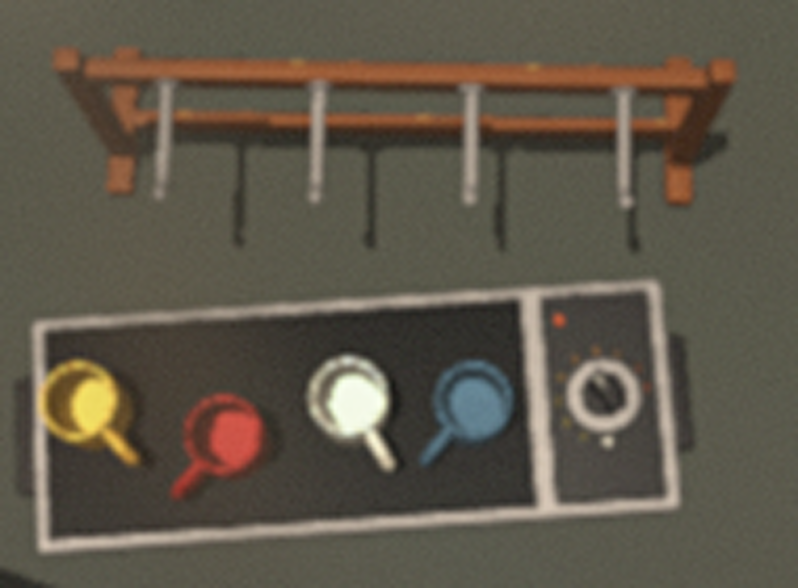

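The zoomed top view shows the knob at (603,395), its line pointing up and slightly left, and the dot at (607,441), so there are about 2.6 rad to turn. Yellow and white handles point lower right, red and blue lower left.

```bash
R1='[-0.2,-0.235,-0.015,0,0,0,1]'
python3 -m handwheel '[[-0.2,-0.235,-0.015,0,0,0,1],[-0.2,-0.235,-0.015,0,0,0,1],[-0.2,-0.235,-0.015,0,0,0,1],[-0.2,-0.235,-0.015,0,0,0,1],[-0.2,-0.235,-0.015,0,0,0,1]]'
python3 -m handwheel '[[-0.2,-0.235,-0.015,0,0,0,1],[-0.2,-0.235,-0.015,0,0,0,1],[-0.2,-0.235,-0.015,0,0,0,1],[-0.2,-0.235,-0.015,0,0,0,1],[-0.2,-0.235,-0.015,0,0,0,1]]'
python3 -m handwheel '[[-0.115,-0.144,-0.015,0,0,1,1],[-0.115,-0.144,-0.015,0,0,1,1],[-0.115,-0.144,-0.015,0,0,1,1],[-0.115,-0.144,-0.015,0,0,1,1],[-0.115,-0.144,-0.015,0,0,1,1]]'
python3 -m handwheel '[[0,0,0,0,0,1,1],[0,0,0,0,0,1,1],[0,0,0,0,0,1,1],[0,0,0,0,0,1,1]]'
python3 -m handwheel '[[0,0,0,0,0,1,1],[0,0,0,0,0,1,1],[0,0,0,0,0,1,1],[0,0,0,0,0,1,1]]'
python3 -m handwheel '[[0,0,0,0,0,1,1],[0,0,0,0,0,1,1],[0,0,0,0,0,1,1],[0,0,0,0,0,1,0.5]]'
python3 lib.py .487 -.172 .3 -60
```

```text
clock: 2.22
tool_pos: [0.3493, 0.2988, 0.2717]
eef_rot: [0.0, 0.204, 0.979, 0.0]
contact_force: [1.4, 0.4, 0.8]
grip_width: 0.0853
finger_force: 0.0
clock: 2.85
tool_pos: [0.4389, 0.0034, 0.2868]
eef_rot: [0.0, 0.204, 0.979, 0.001]
contact_force: [0.6, 0.9, 0.8]
grip_width: 0.0857
finger_force: 0.0
clock: 3.48
tool_pos: [0.4866, -0.1719, 0.3012]
eef_rot: [-0.0, 0.45, 0.893, -0.0]
contact_force: [0.6, 1.3, 0.2]
grip_width: 0.085
finger_force: 0.0
clock: 3.98
tool_pos: [0.4867, -0.1706, 0.3013]
eef_rot: [-0.0, 0.664, 0.748, 0.0]
contact_force: [1.3, 0.5, 0.4]
grip_width: 0.0852
finger_force: 0.0
clock: 4.47
tool_pos: [0.4867, -0.1714, 0.3013]
eef_rot: [-0.0, 0.835, 0.551, 0.0]
contact_force: [0.1, -0.0, -0.0]
grip_width: 0.0853
finger_force: 0.0
clock: 4.97
tool_pos: [0.4867, -0.1718, 0.3013]
eef_rot: [-0.0, 0.949, 0.316, 0.0]
contact_force: [-0.5, -0.4, -0.5]
grip_width: 0.07
finger_force: 0.0
shift [0.0001, 0.0004, 0.0013] turn [-0.0, -0.0, 0.23] | yaw -53.1 pos [0.487, -0.172, 0.301] q7 -0.65 t 5.0 w 0.07
```

Precise. Now a wrist look at the knob.

Run:
```python
from lib import *
c=cam("wrist"); 
print([(round(x["score"],2),np.round(x["position"],3).tolist()) for x in r.spot_in("wrist","thermostat_grip")[:2]])
im=c[0].copy(); p=proj(c,np.array([[.487,-.172,.087]]))[0]; print(p, c[4][:3,3])
cv2.drawMarker(im,tuple(map(int,p)),(0,255,0),0,8)
cv2.imwrite("pics/w1.png",im)
```

```text
[(0.66, [0.486, -0.177, 0.069])]
[256.48654979 160.15155516] [ 0.55152417 -0.12299691  0.41890939]
```

View pics/w1.png

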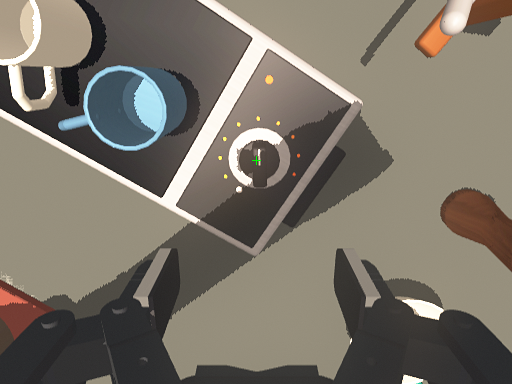

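The knob's disc centre shows near (259,160) and the dot at (239,189). I'll zoom in for the line.

Run:
```python
from lib import *
im=cam("wrist")[0][118:203,214:304]; cv2.imwrite("pics/w1z.png",cv2.resize(im,None,fx=6,fy=6,interpolation=cv2.INTER_CUBIC))
```

```text
(no output)
```

View pics/w1z.png

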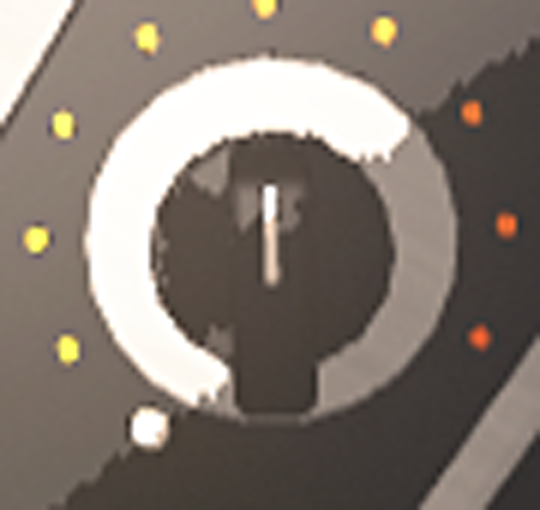

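The bar is vertical in the picture, so it lies along the tool's x. The line is at its upper end, about 2° off, and the ring's centre is at crop (272,238).

```bash
python3 - <<'E'
from lib import *
c=cam("wrist")
for z in(.05,.06): print(ray(c,259.3,157.7,z), ray(c,214+150/6,118+427/6,z))
a=ray(c,214+268/6,118+185/6,.094);b=ray(c,214+272/6,118+285/6,.094);print(a,b,np.degrees(np.arctan2(*(a-b)[1::-1])))
E
python3 lib.py .486 -.174 .105 -51
```

```text
[ 0.48379865 -0.17853797  0.05      ] [ 0.44084828 -0.18202939  0.05      ]
[ 0.48563509 -0.17703957  0.06      ] [ 0.44384908 -0.18043634  0.06      ]
[ 0.49848374 -0.1662211   0.094     ] [ 0.48567056 -0.1766508   0.094     ] 39.14498672723201
shift [-0.0017, 0.0011, 0.1963] turn [-0.0, -0.0, -0.07] | yaw -53.2 pos [0.487, -0.172, 0.301] q7 -0.65 t 5.2 w 0.0424
```

```bash
python3 lib.py .485 -.177 .15 -51; python3 lib.py .485 -.177 .092 -51
```

```text
shift [-0.0043, 0.0029, 0.1513] turn [-0.0, -0.0, -0.07] | yaw -53.2 pos [0.487, -0.172, 0.301] q7 -0.65 t 5.2 w 0.0424
shift [-0.0043, 0.003, 0.2093] turn [-0.0, -0.0, -0.07] | yaw -53.2 pos [0.487, -0.172, 0.301] q7 -0.65 t 5.2 w 0.0424
```

```bash
python3 -m handwheel '[[-0.0043,0.003,0.06,0,0,-0.07,0.5],[-0.0043,0.003,0.12,0,0,-0.07,0.5],[-0.0043,0.003,0.165,0,0,-0.07,0.5],[-0.0043,0.003,0.195,0,0,-0.07,0.5],[-0.0043,0.003,0.209,0,0,-0.07,0.5]]' 25
python3 -m handwheel '[[0,0,0,0,0,0,0],[0,0,0,0,0,0,0],[0,0,0,0,0,0,0],[0,0,0,0,0,0,0],[0,0,0,0,0,0,0]]' 25
python3 -m handwheel '[[0,0,0,0,0,-0.2,0],[0,0,0,0,0,-0.4,0],[0,0,0,0,0,-0.6,0],[0,0,0,0,0,-0.8,0],[0,0,0,0,0,-1,0]]'
python3 lib.py .485 -.177 .092 94; python3 -c "
from lib import *
o=r.observe();print(o['moment'],o['qpos'])"
```

```text
clock: 5.8
tool_pos: [0.4842, -0.177, 0.0909]
eef_rot: [-0.0, 0.943, 0.332, -0.001]
contact_force: [0.4, 0.8, 1.7]
grip_width: 0.0425
finger_force: 0.0
clock: 6.42
tool_pos: [0.4849, -0.1766, 0.0933]
eef_rot: [-0.001, 0.944, 0.331, 0.0]
contact_force: [-4.2, 3.9, 2.7]
grip_width: 0.0134
finger_force: 27.0
clock: 7.05
tool_pos: [0.4845, -0.1763, 0.0933]
eef_rot: [-0.001, 0.825, 0.565, 0.0]
contact_force: [-6.9, 4.8, 4.7]
grip_width: 0.0135
finger_force: 27.3
shift [-0.0005, 0.0007, 0.0013] turn [0.0, -0.0, -3.84] | yaw -21.1 pos [0.485, -0.176, 0.093] q7 0.09 t 7.0 w 0.0135
[ 1.01688717  1.39850656 -0.08055737] [-0.38099654  0.26075141  0.73287307  2.00089051 -0.2145842   0.95733291
  0.0909256 ]
```

```bash
for i in 1; do python3 -m handwheel '[[0,0,0,0,0,-0.2,0],[0,0,0,0,0,-0.4,0],[0,0,0,0,0,-0.6,0],[0,0,0,0,0,-0.8,0],[0,0,0,0,0,-1,0]]'; done | grep force
python3 -m handwheel '[[0,0,0,0,0,-0.2,0],[0,0,0,0,0,-0.4,0],[0,0,0,0,0,-0.6,0],[0,0,0,0,0,-0.8,0],[0,0,0,0,0,-1,0]]'|grep force
python3 -m handwheel '[[0,0,0,0,0,-0.2,0],[0,0,0,0,0,-0.4,0],[0,0,0,0,0,-0.6,0],[0,0,0,0,0,-0.8,0],[0,0,0,0,0,-1,0]]'|grep force
python3 lib.py .485 -.177 .092 94; python3 -c "
from lib import *
o=r.observe();print(o['moment'],o['qpos'])"
```

```text
contact_force: [-9.5, 5.5, 7.1]
finger_force: 27.6
contact_force: [-11.7, 5.8, 8.8]
finger_force: 27.8
contact_force: [-12.1, 4.2, 9.7]
finger_force: 27.9
shift [-0.0017, 0.0004, 0.0012] turn [0.0, -0.01, -0.84] | yaw 68.8 pos [0.483, -0.177, 0.093] q7 1.58 t 8.9 w 0.0136
[ 0.96659903  2.6735514  -0.03607174] [-0.16515868  0.22801244  0.48183707  1.99276453 -0.12968247  0.9534661
  1.58276251]
```

```bash
M="python3 -c \"from lib import *;print(np.round(r.observe()['moment'],2))\""
python3 -m handwheel '[[0,0,0,0,0,-0.2,0],[0,0,0,0,0,-0.4,0],[0,0,0,0,0,-0.6,0],[0,0,0,0,0,-0.7,0]]'|grep force; eval $M;python3 lib.py .485 -.177 .092 94
python3 -m handwheel '[[0,0,0,0,0,-0.1,0],[0,0,0,0,0,-0.15,0],[0,0,0,0,0,-0.15,0]]'|grep force; eval $M;python3 lib.py .485 -.177 .092 94
python3 -m handwheel '[[0,0,0,0,0,-0.1,0],[0,0,0,0,0,-0.15,0],[0,0,0,0,0,-0.15,0]]'|grep force; eval $M;python3 lib.py .485 -.177 .092 94
```

```text
contact_force: [-12.0, 3.7, 8.5]
finger_force: 27.9
[ 0.76  2.68 -0.02]
shift [-0.0018, 0.0001, 0.0012] turn [0.0, -0.01, -0.14] | yaw 89.7 pos [0.483, -0.177, 0.093] q7 1.93 t 9.4 w 0.0139
contact_force: [-12.4, 3.1, 9.0]
finger_force: 27.9
[ 0.65  2.68 -0.  ]
shift [-0.0018, 0.0, 0.0012] turn [0.0, -0.01, 0.0] | yaw 94.1 pos [0.483, -0.177, 0.093] q7 2.01 t 9.8 w 0.0134
contact_force: [-12.2, 3.8, 9.5]
finger_force: 52.7
[ 0.84  2.55 -1.33]
shift [-0.0017, -0.0, 0.0013] turn [0.0, -0.0, 0.15] | yaw 98.5 pos [0.483, -0.177, 0.093] q7 2.08 t 10.2 w 0.0136
```

The stop is felt: the moment is -1.3 N m at yaw ~95, the predicted angle. I'll release, lift and look.

```bash
python3 -m handwheel '[[0,0,0,0,0,0,0.5],[0,0,0,0,0,0,0.5],[0,0,0,0,0,0,0.5]]'|grep width
python3 -m handwheel '[[0,0,-0.06,0,0,0,0.5],[0,0,-0.12,0,0,0,0.5],[0,0,-0.18,0,0,0,1],[0,0,-0.24,0,0,0,1]]'|grep pos
python3 - <<'E'
from lib import *
c=cam("wrist"); u,v=proj(c,np.array([[.485,-.177,.08]]))[0].astype(int);print(u,v)
im=c[0][max(v-45,0):v+45,max(u-60,0):u+60]; cv2.imwrite("pics/w2z.png",cv2.resize(im,None,fx=5,fy=5,interpolation=cv2.INTER_CUBIC))
t=cam("top")[0]; cv2.imwrite("pics/top2.png",t)
for n in ["white","blue","red","yellow"]: print(n,[(round(x["score"],2),np.round(x["position"],3).tolist()) for x in r.spot_in("top","mug_"+n+"_center")[:2]])
E
python3 lib.py .467 .0 .33 90
```

```text
grip_width: 0.0427
tool_pos: [0.4848, -0.1772, 0.3347]
257 152
white [(0.8, [0.467, 0.057, 0.074])]
blue [(0.55, [0.467, -0.044, 0.073]), (0.22, [0.433, 0.178, 0.075])]
red [(0.77, [0.431, 0.174, 0.078]), (0.72, [0.465, -0.05, 0.073])]
yellow [(0.85, [0.46, 0.3, 0.094])]
shift [-0.0091, 0.1776, 0.0013] turn [0.0, -0.0, 0.29] | yaw 98.6 pos [0.485, -0.177, 0.331] q7 2.0 t 11.3 w 0.0856
```

View pics/w2z.png

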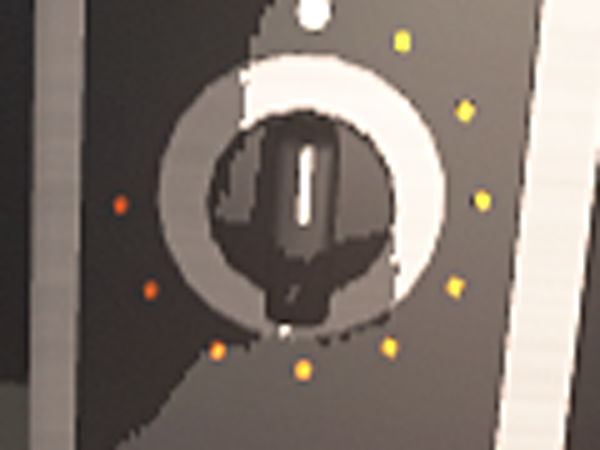

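The line points at the dot, so the thermostat is off. Next come the hooks (from the top zoom) and a wrist view over the mugs.

```bash
cat > fit.py <<'E'
from lib import *
from scipy.optimize import minimize
HUE={"yellow":(18,35),"blue":(95,115),"red":(0,8)}
th=np.linspace(0,2*np.pi,40)
def silh(c,x,y,a,shape,z0=.05):
    m=np.zeros(shape,np.uint8); ring=np.c_[x+.034*np.cos(th),y+.034*np.sin(th)]
    P=np.r_[np.c_[ring,np.full(40,z0)],np.c_[ring,np.full(40,z0+.085)]]
    def poly(P): cv2.fillConvexPoly(m,cv2.convexHull((proj(c,P)*8).astype(np.int32)),255,shift=3)
    poly(P)
    H=[(.034,.0215),(.060,.0215),(.0675,.030),(.0675,.062),(.060,.0705),(.034,.0705)]
    d=np.array([np.cos(a),np.sin(a)]); n=np.array([-d[1],d[0]])
    for (s,t),(s2,t2) in zip(H[:-1],H[1:]):
        Q=[]
        for S,Tz in((s,t),(s2,t2)):
            for o in np.linspace(0,2*np.pi,9)[:-1]:
                q=np.array([x,y])+d*S+n*.0045*np.cos(o); Q.append([*q,z0+Tz+.0045*np.sin(o)])
        poly(np.array(Q))
    return m
def mask(im,col):
    h=cv2.cvtColor(im,cv2.COLOR_BGR2HSV)
    if col=="white": m=((h[...,1]<70)&(h[...,2]>110))
    else:
        lo,hi=HUE[col]; H=h[...,0]; m=((H>=lo)&(H<=hi)) | ((col=="red")&(H>172)); m&=(h[...,1]>90)&(h[...,2]>45)
    return m.astype(np.uint8)*255
def fit(c,col,x,y,a):
    im=c[0]; mk=mask(im,col); win=cv2.dilate(silh(c,x,y,a,mk.shape),np.ones((35,35))) 
    mk&=win
    def cost(p):
        s=silh(c,p[0],p[1],p[2],mk.shape)&win; return 1-np.count_nonzero(s&mk)/np.count_nonzero(s|mk)
    best=None
    for da in(-.5,0,.5):
        q=minimize(cost,[x,y,a+da],method="Nelder-Mead",options=dict(initial_simplex=[[x,y,a+da],[x+.012,y,a+da],[x,y+.012,a+da],[x,y,a+da+.4]],xatol=2e-4,fatol=1e-4))
        if best is None or q.fun<best.fun: best=q
    return best.x,best.fun,mk
E
python3 -m handwheel '[[0,0.062,-0.01,0,0,0.1,1],[0,0.12,-0.02,0,0,0.1,1],[0,0.18,-0.04,0,0,0.1,1],[0,0.24,-0.06,0,0,0.1,1],[0,0.3,-0.06,0,0,0.1,1]]'|grep pos
python3 - <<'E'
from lib import *
t=cam("top"); Z=lambda x,y:(145+x/4.2,125+y/4.2)
for tip,b in [((158,195),(166,90)),((313,198),(319,90)),((468,200),(471,93)),((627,203),(624,95))]:
    T=ray(t,*Z(*tip),.262);B=ray(t,*Z(*b),.25);print("hook tip",T.round(3),"base",B.round(3))
for n in range(4): print([(round(x["score"],2),np.round(x["position"],3).tolist()) for x in r.spot_in("top",f"hook{n}")[:4]])
from fit import *
c=cam("wrist"); ov=c[0].copy(); t=cam("top")
for n,x,y,a in [("white",.469,.057,210),("blue",.467,-.049,141),("red",.431,.176,141),("yellow",.458,.303,210)]:
  for cc,k in((c,"wrist"),(t,"top")):
    p,f,mk=fit(cc,n,x,y,np.radians(a)); print(n,k,p[:2].round(4),np.degrees(p[2]).round(1),round(f,3))
    if k=="wrist":
        s=silh(cc,*p,mk.shape); cs,_=cv2.findContours(s,0,2); cv2.drawContours(ov,cs,-1,(0,255,0),1)
cv2.imwrite("pics/w3.png",ov)
E
```

```text
tool_pos: [0.4396, 0.1212, 0.3924]
hook tip [0.615 0.215 0.262] base [0.71  0.214 0.25 ]
hook tip [0.615 0.085 0.262] base [0.713 0.084 0.25 ]
hook tip [ 0.616 -0.045  0.262] base [ 0.713 -0.046  0.25 ]
hook tip [ 0.616 -0.178  0.262] base [ 0.714 -0.177  0.25 ]
[(0.69, [0.727, 0.031, 0.252])]
[(0.69, [0.727, 0.031, 0.252])]
[(0.69, [0.727, 0.031, 0.252])]
[(0.69, [0.727, 0.031, 0.252])]
white wrist [0.4666 0.0572] 213.0 0.046
white top [0.464  0.0537] 207.8 0.584
blue wrist [ 0.4697 -0.0509] 123.5 0.997
blue top [ 0.467 -0.049] 112.4 1.0
red wrist [0.4409 0.1872] 163.6 0.515
red top [0.4402 0.1927] 157.8 0.833
yellow wrist [0.4587 0.2975] 223.4 0.032
yellow top [0.4624 0.3036] 224.3 0.191
```

View pics/w3.png

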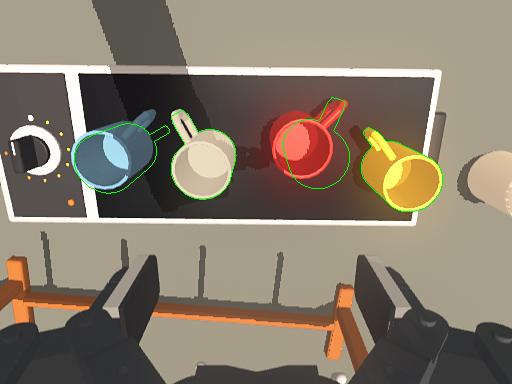

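The wrist view shows white and yellow outlined exactly. Red and blue had bad hue limits. The hooks come out 130 mm apart, as they should. Yellow goes to hook 3 first.

```bash
sed -i 's/"blue":(95,115),"red":(0,8)/"blue":(92,125),"red":(0,14)/' fit.py
python3 - <<'E'
from fit import *
c=cam("wrist"); h=cv2.cvtColor(c[0],cv2.COLOR_BGR2HSV);print(h[160,90],h[150,118],h[165,310],h[140,290])
for n,x,y,a in [("blue",.467,-.049,141),("red",.431,.176,141)]:
    p,f,mk=fit(c,n,x,y,np.radians(a)); print(n,p[:2].round(4),np.degrees(p[2]).round(1),round(f,3))
E
python3 lib.py .4587 .2975 .24 133.4
```

```text
[101  83 123] [ 98  77 238] [  2 200 168] [  4 154 255]
blue [ 0.4656 -0.0534] 125.9 0.997
red [0.4503 0.1871] 140.0 0.535
shift [-0.0356, 0.1769, 0.1516] turn [-0.0, -0.0, -1.26] | yaw 95.5 pos [0.44, 0.118, 0.392] q7 1.3 t 12.4 w 0.0854
```

```bash
sed -i 's/m&=(h\[...,1\]>90)&(h\[...,2\]>45)/m\&=(h[...,1]>(50 if col=="blue" else 90))\&(h[...,2]>(110 if col=="red" else 45))/' fit.py
python3 -m handwheel '[[-0.0356,0.06,0.03,0,0,-0.3,1],[-0.0356,0.11,0.06,0,0,-0.6,1],[-0.0356,0.15,0.1,0,0,-1,1],[-0.0356,0.177,0.12,0,0,-1,1],[-0.0356,0.177,0.12,0,0,-1,1]]'|grep pos
python3 -m handwheel '[[0,0,0,0,0,-0.26,1],[0,0,0,0,0,-0.26,1]]'|grep pos
python3 - <<'E'
from fit import *
c=cam("wrist")
for n,x,y,a in [("blue",.467,-.049,141),("red",.431,.176,141),("yellow",.4587,.2975,223)]:
    p,f,mk=fit(c,n,x,y,np.radians(a)); print(n,p[:2].round(4),np.degrees(p[2]).round(1),round(f,3))
goal(p[0],p[1],.121,np.degrees(p[2])-90)
E
```

```text
tool_pos: [0.457, 0.2998, 0.2698]
tool_pos: [0.4592, 0.2976, 0.2731]
blue [ 0.467 -0.049] 112.4 nan
red [0.4304 0.1678] 140.2 0.025
yellow [0.4582 0.297 ] 223.3 0.2
shift [0.0013, 0.0002, 0.152] turn [-0.0, 0.0, -0.01] | yaw 133.1 pos [0.459, 0.298, 0.273] q7 1.66 t 13.3 w 0.0856fit.py:29: RuntimeWarning: invalid value encountered in scalar divide
  s=silh(c,p[0],p[1],p[2],mk.shape)&win; return 1-np.count_nonzero(s&mk)/np.count_nonzero(s|mk)
```

```bash
python3 -m handwheel '[[0.001,0,0.05,0,0,0,1],[0.001,0,0.1,0,0,0,1],[0.001,0,0.13,0,0,0,1],[0.001,0,0.145,0,0,0,1],[0.001,0,0.152,0,0,0,1]]' 30|grep -E "pos|force"
python3 -m handwheel '[[0,0,0,0,0,0,0],[0,0,0,0,0,0,0],[0,0,0,0,0,0,0],[0,0,0,0,0,0,0],[0,0,0,0,0,0,0]]' 30
python3 -m handwheel '[[0,0,-0.03,0,0,0,0],[0,0,-0.08,0,0,0,0],[0,0,-0.13,0,0,0,0],[0,0,-0.16,0,0,0,0],[0,0,-0.16,0,0,0,0]]'
python3 lib.py .53 .1665 .2805 0
```

```text
tool_pos: [0.4579, 0.2981, 0.1205]
contact_force: [-0.3, 0.1, -0.0]
finger_force: 0.0
clock: 14.55
tool_pos: [0.4581, 0.2988, 0.1214]
eef_rot: [0.001, -0.37, 0.929, 0.0]
contact_force: [0.1, -1.5, 6.8]
grip_width: 0.0687
finger_force: 35.0
clock: 15.18
tool_pos: [0.458, 0.299, 0.2825]
eef_rot: [0.002, -0.37, 0.929, 0.001]
contact_force: [0.3, 0.8, -2.5]
grip_width: 0.0685
finger_force: 35.5
shift [0.0389, -0.1457, 0.0019] turn [0.01, 0.0, 4.45] | yaw 133.4 pos [0.458, 0.299, 0.283] q7 1.66 t 15.2 w 0.0685
```

```bash
python3 -m handwheel '[[0.01,-0.03,0,0,0,0.25,0],[0.02,-0.07,0,0,0,0.5,0],[0.03,-0.11,0,0,0,0.75,0],[0.039,-0.146,0,0,0,1,0]]' |grep -E "pos"
python3 -m handwheel '[[0,0,0,0,0,0.3,0],[0,0,0,0,0,0.6,0],[0,0,0,0,0,0.9,0],[0,0,0,0,0,1,0]]' |grep -E "pos"
python3 -m handwheel '[[0,0,0,0,0,0.3,0],[0,0,0,0,0,0.6,0],[0,0,0,0,0,0.9,0],[0,0,0,0,0,1,0]]' |grep -E "pos"
python3 -m handwheel '[[0,0,0,0,0,0.3,0],[0,0,0,0,0,0.6,0],[0,0,0,0,0,0.9,0],[0,0,0,0,0,1,0]]' |grep -E "pos"
python3 -m handwheel '[[0,0,0,0,0,0.3,0],[0,0,0,0,0,0.45,0],[0,0,0,0,0,0.45,0],[0,0,0,0,0,0.45,0]]'
python3 lib.py .53 .1665 .2805 0
python3 - <<'E'
from lib import *
c=cam("wrist"); im=c[0].copy()
for P in [[.6155,.2145,.262],[.655,.2145,.25],[.53,.2145,.256]]:
    cv2.drawMarker(im,tuple(proj(c,np.array([P]))[0].astype(int).tolist()),(0,255,0),0,8)
cv2.imwrite("pics/w4.png",im)
E
```

```text
tool_pos: [0.5293, 0.1638, 0.2782]
tool_pos: [0.5286, 0.1653, 0.2781]
tool_pos: [0.5286, 0.1653, 0.2781]
tool_pos: [0.5286, 0.1653, 0.2781]
clock: 17.68
tool_pos: [0.529, 0.1655, 0.2793]
eef_rot: [-0.0, 0.707, 0.707, -0.001]
contact_force: [-0.1, -0.3, -1.8]
grip_width: 0.0686
finger_force: 35.5
shift [0.001, 0.001, -0.0012] turn [-0.0, 0.0, 0.0] | yaw 0.0 pos [0.529, 0.165, 0.279] q7 -0.36 t 17.7 w 0.0686
```

View pics/w4.png

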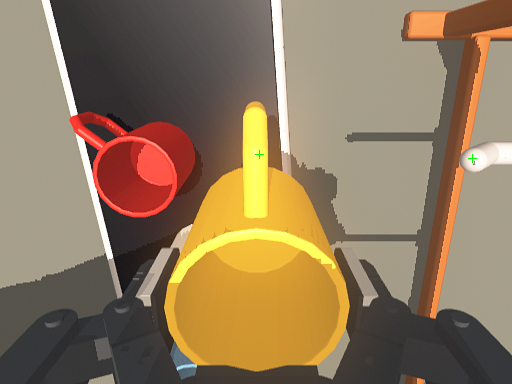

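The hook tip at (468,159) sits on its predicted mark, and the yellow handle is in line with it. Threading now.

```bash
python3 -m handwheel '[[0.001,0.025,-0.001,0,0,0,0],[0.001,0.05,-0.001,0,0,0,0],[0.001,0.075,-0.001,0,0,0,0],[0.001,0.1,-0.001,0,0,0,0],[0.001,0.123,-0.001,0,0,0,0]]' |grep -E "pos|force"
python3 -m handwheel '[[0,0,0.006,0,0,0,0],[0,0,0.012,0,0,0,0],[0,0,0.018,0,0,0,0],[0,0,0.018,0,0,0,0]]' |grep -E "pos|force"
python3 lib.py .652 .1665 .261 0
python3 - <<'E'
from lib import *
c=cam("wrist"); cv2.imwrite("pics/w5.png",c[0])
E
```

```text
tool_pos: [0.6532, 0.1664, 0.2808]
contact_force: [0.3, 0.2, -1.8]
finger_force: 35.6
tool_pos: [0.6517, 0.1665, 0.2628]
contact_force: [-0.7, -0.7, -2.1]
finger_force: 35.7
shift [0.0, 0.0003, 0.0018] turn [-0.0, 0.0, -0.0] | yaw -0.1 pos [0.652, 0.166, 0.263] q7 -0.26 t 18.9 w 0.0684
```

View pics/w5.png

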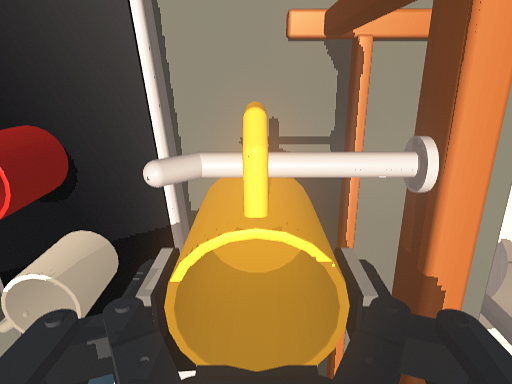

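Threaded: the bar at (300,165) runs through the handle. I'll lower to contact, open and lift.

```bash
python3 -m handwheel '[[0,0,0.002,0,0,0,0],[0,0,0.003,0,0,0,0],[0,0,0.003,0,0,0,0]]' |grep -E "pos|force"
python3 -m handwheel '[[0,0,0,0,0,0,0.87],[0,0,0,0,0,0,0.92],[0,0,0,0,0,0,0.92],[0,0,0,0,0,0,0.92],[0,0,0,0,0,0,0.92]]' |grep -E "pos|force|width"
python3 -m handwheel '[[0,0,-0.01,0,0,0,0.92],[0,0,-0.03,0,0,0,0.92],[0,0,-0.06,0,0,0,0.92],[0,0,-0.1,0,0,0,0.92],[0,0,-0.14,0,0,0,1]]' |grep -E "pos|force|width"
python3 lib.py .431 .168 .24 50.2
```

```text
tool_pos: [0.6524, 0.1664, 0.2603]
contact_force: [0.2, 0.0, -2.2]
finger_force: 35.7
tool_pos: [0.6524, 0.1664, 0.2603]
contact_force: [0.1, 0.5, -0.8]
grip_width: 0.0784
finger_force: 0.0
tool_pos: [0.6523, 0.1663, 0.4024]
contact_force: [0.3, 0.3, 0.1]
grip_width: 0.0853
finger_force: 0.0
shift [0.0014, -0.2214, 0.1623] turn [0.0, 0.0, -1.68] | yaw -0.1 pos [0.652, 0.166, 0.402] q7 -0.26 t 20.5 w 0.0853
```

```bash
python3 -m handwheel '[[0,-0.055,0,0,0,-0.2,1],[0,-0.11,0,0,0,-0.4,1],[0,-0.16,0.02,0,0,-0.7,1],[0,-0.2,0.04,0,0,-1,1],[0,-0.221,0.06,0,0,-1,1]]' |grep -E "pos"
python3 -m handwheel '[[0,0,0.02,0,0,-0.34,1],[0,0,0.04,0,0,-0.68,1],[0,0,0.05,0,0,-0.68,1],[0,0,0.05,0,0,-0.68,1]]' |grep -E "pos"
python3 - <<'E'
from fit import *
c=cam("wrist")
p,f,mk=fit(c,"red",.431,.17,np.radians(140)); print(p[:2].round(4),np.degrees(p[2]).round(1),round(f,3))
goal(p[0],p[1],.121,np.degrees(p[2])-90)
t=cam("top")[0][120:270,140:340]; s=cam("scene")[0][130:310,150:360]
cv2.imwrite("pics/m6.png",np.hstack([cv2.resize(t,(400,300)),cv2.resize(s,(350,300))]))
E
```

```text
tool_pos: [0.4298, 0.1668, 0.3411]
tool_pos: [0.4314, 0.1666, 0.2904]
[0.4312 0.1685] 141.1 0.109
shift [0.0016, 0.001, 0.1699] turn [0.0, 0.0, -0.03] | yaw 50.1 pos [0.432, 0.167, 0.291] q7 0.4 t 21.7 w 0.0853
```

View pics/m6.png

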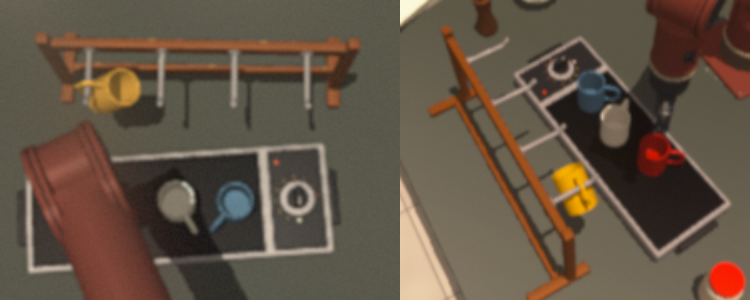

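Yellow hangs on hook 3 at (115,88) in the left half. Red next.

```bash
python3 -m handwheel '[[0.001,0.001,0.06,0,0,-0.03,1],[0.001,0.001,0.11,0,0,-0.03,1],[0.001,0.001,0.145,0,0,-0.03,1],[0.001,0.001,0.163,0,0,-0.03,1],[0.001,0.001,0.17,0,0,-0.03,1]]' 30|grep -E "pos|force"
python3 -m handwheel '[[0,0,0,0,0,0,0],[0,0,0,0,0,0,0],[0,0,0,0,0,0,0],[0,0,0,0,0,0,0],[0,0,0,0,0,0,0]]' 30|grep -E "width|force"
python3 -m handwheel '[[0,0,-0.03,0,0,0,0],[0,0,-0.08,0,0,0,0],[0,0,-0.13,0,0,0,0],[0,0,-0.16,0,0,0,0],[0,0,-0.16,0,0,0,0]]'|grep -E "pos|width|force"
python3 lib.py .53 .0365 .2805 0
```

```text
tool_pos: [0.4313, 0.1681, 0.1199]
contact_force: [0.1, -0.1, 0.2]
finger_force: 0.0
contact_force: [-0.6, -0.3, 5.9]
grip_width: 0.0687
finger_force: 34.9
tool_pos: [0.4321, 0.1685, 0.2824]
contact_force: [-0.0, 0.1, -2.8]
grip_width: 0.0686
finger_force: 35.5
shift [-0.159, -0.0416, 0.0019] turn [0.01, -0.0, 1.71] | yaw 51.2 pos [0.432, 0.168, 0.282] q7 0.42 t 23.7 w 0.0686
```

```bash
python3 -m handwheel '[[-0.03,-0.01,0,0,0,0.2,0],[-0.07,-0.02,0,0,0,0.4,0],[-0.11,-0.03,0,0,0,0.6,0],[-0.14,-0.04,0,0,0,0.8,0],[-0.159,-0.042,0.001,0,0,1,0]]' |grep -E "pos"
python3 -m handwheel '[[0,0,0,0,0,0.25,0],[0,0,0,0,0,0.5,0],[0,0,0,0,0,0.71,0],[0,0,0,0,0,0.71,0]]' |grep -E "pos"
python3 lib.py .53 .0365 .2805 0
python3 - <<'E'
from lib import *
c=cam("wrist"); im=c[0].copy()
for P in [[.6155,.0845,.262],[.53,.0845,.256]]:
    cv2.drawMarker(im,tuple(proj(c,np.array([P]))[0].astype(int).tolist()),(0,255,0),0,8)
cv2.imwrite("pics/w7.png",im)
E
```

```text
tool_pos: [0.5291, 0.0324, 0.2775]
tool_pos: [0.5285, 0.0346, 0.2778]
shift [0.0019, 0.0015, -0.0027] turn [-0.0, 0.0, -0.01] | yaw -0.2 pos [0.529, 0.035, 0.278] q7 -0.13 t 24.8 w 0.0684
```

View pics/w7.png

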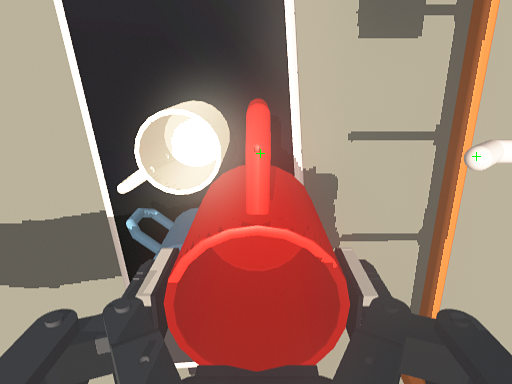

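The hook tip at (475,157) is on its mark and the red handle is in line with it. Threading the same way.

```bash
python3 -m handwheel '[[0.002,0.025,-0.002,0,0,0,0],[0.002,0.05,-0.002,0,0,0,0],[0.002,0.075,-0.002,0,0,0,0],[0.002,0.1,-0.002,0,0,0,0],[0.002,0.123,-0.002,0,0,0,0]]' |grep -E "pos|force"
python3 -m handwheel '[[0,0,0.006,0,0,0,0],[0,0,0.012,0,0,0,0],[0,0,0.018,0,0,0,0],[0,0,0.02,0,0,0,0]]' |grep -E "pos|force"
python3 -m handwheel '[[0,0,0,0,0,0,0.87],[0,0,0,0,0,0,0.92],[0,0,0,0,0,0,0.92],[0,0,0,0,0,0,0.92],[0,0,0,0,0,0,0.92]]' |grep -E "pos|force|width"
python3 -m handwheel '[[0,0,-0.01,0,0,0,0.92],[0,0,-0.03,0,0,0,0.92],[0,0,-0.06,0,0,0,0.92],[0,0,-0.1,0,0,0,0.92],[0,0,-0.14,0,0,0,1]]' |grep -E "pos|force|width"
python3 lib.py .467 .057 .3 123
```

```text
tool_pos: [0.6526, 0.0371, 0.2803]
contact_force: [0.1, -0.1, -1.7]
finger_force: 35.5
tool_pos: [0.6514, 0.0376, 0.2609]
contact_force: [0.1, 0.5, -1.7]
finger_force: 35.6
tool_pos: [0.652, 0.0376, 0.2614]
contact_force: [0.6, -0.2, -0.2]
grip_width: 0.0784
finger_force: 0.0
tool_pos: [0.6518, 0.0375, 0.4034]
contact_force: [0.5, 0.2, 1.3]
grip_width: 0.0857
finger_force: 0.0
shift [0.0192, -0.1849, 0.1033] turn [0.0, 0.0, -4.1] | yaw -0.1 pos [0.652, 0.038, 0.403] q7 -0.05 t 27.2 w 0.0857
```

```bash
python3 -m handwheel '[[0,-0.05,0,0,0,-0.3,1],[0,-0.1,0,0,0,-0.6,1],[0.01,-0.15,0.02,0,0,-0.9,1],[0.019,-0.185,0.04,0,0,-1,1],[0.019,-0.185,0.05,0,0,-1,1]]' |grep -E "pos"
python3 -m handwheel '[[0,0,0,0,0,-0.34,1],[0,0,0,0,0,-0.68,1],[0,0,0,0,0,-1,1],[0,0,0,0,0,-1,1]]' |grep -E "pos"
python3 -m handwheel '[[0,0,0,0,0,-0.34,1],[0,0,0,0,0,-0.68,1],[0,0,0,0,0,-1,1],[0,0,0,0,0,-1,1]]' |grep -E "pos"
python3 -m handwheel '[[0,0,0.01,0,0,-0.34,1],[0,0,0.03,0,0,-0.68,1],[0,0,0.05,0,0,-1,1],[0,0,0.05,0,0,-1,1]]' |grep -E "pos"
python3 - <<'E'
from fit import *
c=cam("wrist"); ov=c[0].copy()
for n,x,y,a in [("blue",.467,-.049,141),("white",.467,.057,213)]:
    p,f,mk=fit(c,n,x,y,np.radians(a)); print(n,p[:2].round(4),np.degrees(p[2]).round(1),round(f,3))
    cs,_=cv2.findContours(silh(c,*p,mk.shape),0,2); cv2.drawContours(ov,cs,-1,(0,255,0),1)
goal(p[0],p[1],.121,np.degrees(p[2])-90)
t=cam("top")[0][120:270,140:340]
cv2.imwrite("pics/m8.png",np.hstack([cv2.resize(t,(400,300)),cv2.resize(ov,(400,300))]))
E
```

```text
tool_pos: [0.4651, 0.0574, 0.3518]
tool_pos: [0.4677, 0.0566, 0.3518]
tool_pos: [0.4674, 0.0567, 0.3516]
tool_pos: [0.4665, 0.0567, 0.3004]
blue [ 0.4656 -0.0535] 141.2 0.031
white [0.4667 0.0575] 212.4 0.032
shift [-0.0002, 0.0007, 0.1804] turn [0.0, -0.0, -0.1] | yaw 119.5 pos [0.467, 0.057, 0.301] q7 1.85 t 29.4 w 0.0856
```

View pics/m8.png

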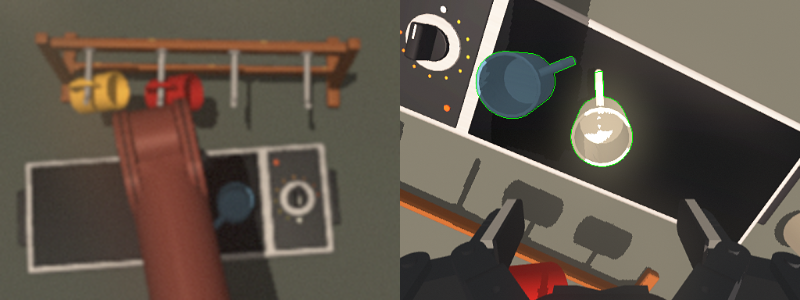

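Yellow and red both hang on their hooks. The white and blue fits lie on their outlines. White next, to hook 1.

```bash
python3 -m handwheel '[[0,0.001,0.06,0,0,-0.1,1],[0,0.001,0.12,0,0,-0.1,1],[0,0.001,0.155,0,0,-0.1,1],[0,0.001,0.173,0,0,-0.1,1],[0,0.001,0.18,0,0,-0.1,1]]' 30|grep -E "pos|force"
python3 -m handwheel '[[0,0,0,0,0,0,0],[0,0,0,0,0,0,0],[0,0,0,0,0,0,0],[0,0,0,0,0,0,0],[0,0,0,0,0,0,0]]' 30|grep -E "width|force"
python3 -m handwheel '[[0,0,-0.03,0,0,0,0],[0,0,-0.08,0,0,0,0],[0,0,-0.13,0,0,0,0],[0,0,-0.16,0,0,0,0],[0,0,-0.16,0,0,0,0]]'|grep -E "pos|width|force"
python3 lib.py .53 -.0935 .2805 0
```

```text
tool_pos: [0.4668, 0.0577, 0.1213]
contact_force: [0.8, 1.2, 0.8]
finger_force: 0.0
contact_force: [-0.8, 0.0, 7.1]
grip_width: 0.0684
finger_force: 35.0
tool_pos: [0.4674, 0.0578, 0.2835]
contact_force: [-0.0, -0.5, -2.1]
grip_width: 0.0685
finger_force: 35.5
shift [0.0296, -0.161, 0.003] turn [0.01, 0.01, 4.1] | yaw 122.9 pos [0.467, 0.058, 0.283] q7 1.91 t 31.3 w 0.0685
```

```bash
python3 -m handwheel '[[0.005,-0.04,0,0,0,0.2,0],[0.01,-0.08,0,0,0,0.4,0],[0.02,-0.12,0,0,0,0.6,0],[0.03,-0.15,0,0,0,0.8,0],[0.03,-0.161,0.001,0,0,1,0]]' |grep -E "pos"
python3 -m handwheel '[[0,0,0,0,0,0.3,0],[0,0,0,0,0,0.6,0],[0,0,0,0,0,0.9,0],[0,0,0,0,0,1,0]]' |grep -E "pos"
python3 -m handwheel '[[0,0,0,0,0,0.3,0],[0,0,0,0,0,0.6,0],[0,0,0,0,0,0.9,0],[0,0,0,0,0,1,0]]' |grep -E "pos"
python3 -m handwheel '[[0,0,0,0,0,0.3,0],[0,0,0,0,0,0.6,0],[0,0,0,0,0,0.9,0],[0,0,0,0,0,1,0]]' |grep -E "pos"
python3 -m handwheel '[[0,0,0,0,0,0.1,0],[0,0,0,0,0,0.1,0]]' |grep -E "pos"
python3 lib.py .53 -.0935 .2805 0
python3 - <<'E'
from lib import *
c=cam("wrist"); im=c[0].copy()
for P in [[.6155,-.0455,.262],[.53,-.0455,.256]]:
    cv2.drawMarker(im,tuple(proj(c,np.array([P]))[0].astype(int).tolist()),(0,255,0),0,8)
cv2.imwrite("pics/w9.png",im)
E
```

```text
tool_pos: [0.5284, -0.0963, 0.2794]
tool_pos: [0.5284, -0.0937, 0.2793]
tool_pos: [0.5284, -0.0937, 0.2794]
tool_pos: [0.5284, -0.0937, 0.2794]
tool_pos: [0.5284, -0.0937, 0.2796]
shift [0.0002, 0.0016, -0.0009] turn [-0.0, -0.0, -0.0] | yaw -0.1 pos [0.528, -0.094, 0.28] q7 0.14 t 33.7 w 0.0682
```

View pics/w9.png

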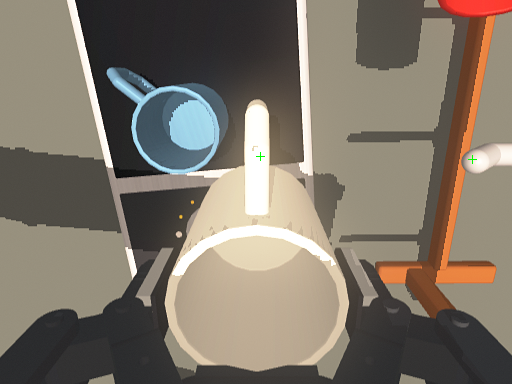

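The hook tip at (472,159) is in line. Threading and releasing.

```bash
python3 -m handwheel '[[0,0.025,-0.001,0,0,0,0],[0,0.05,-0.001,0,0,0,0],[0,0.075,-0.001,0,0,0,0],[0,0.1,-0.001,0,0,0,0],[0,0.124,-0.001,0,0,0,0]]' |grep -E "pos|force"
python3 -m handwheel '[[0,0,0.006,0,0,0,0],[0,0,0.012,0,0,0,0],[0,0,0.018,0,0,0,0],[0,0,0.02,0,0,0,0]]' |grep -E "pos|force"
python3 -m handwheel '[[0,0,0,0,0,0,0.87],[0,0,0,0,0,0,0.92],[0,0,0,0,0,0,0.92],[0,0,0,0,0,0,0.92],[0,0,0,0,0,0,0.92]]' |grep -E "pos|force|width"
python3 -m handwheel '[[0,0,-0.01,0,0,0,0.92],[0,0,-0.03,0,0,0,0.92],[0,0,-0.06,0,0,0,0.92],[0,0,-0.1,0,0,0,0.92],[0,0,-0.14,0,0,0,1]]' |grep -E "pos|force|width"
python3 lib.py .466 -.053 .3 51
```

```text
tool_pos: [0.6536, -0.0937, 0.2807]
contact_force: [-0.6, -0.0, -2.1]
finger_force: 35.6
tool_pos: [0.6522, -0.0939, 0.261]
contact_force: [-0.2, 0.9, -2.9]
finger_force: 35.7
tool_pos: [0.6528, -0.0939, 0.2614]
contact_force: [0.5, 0.0, 0.6]
grip_width: 0.0785
finger_force: 0.0
tool_pos: [0.6526, -0.094, 0.4034]
contact_force: [-0.3, -0.7, 0.0]
grip_width: 0.0852
finger_force: 0.0
shift [0.0407, -0.1867, 0.1033] turn [0.0, 0.0, -1.7] | yaw -0.1 pos [0.653, -0.094, 0.403] q7 0.22 t 36.1 w 0.0852
```

```bash
python3 -m handwheel '[[0.01,-0.05,0,0,0,-0.3,1],[0.02,-0.1,0,0,0,-0.6,1],[0.03,-0.15,0.02,0,0,-0.9,1],[0.041,-0.187,0.04,0,0,-1,1],[0.041,-0.187,0.06,0,0,-1,1]]' |grep -E "pos"
python3 -m handwheel '[[0,0,0.02,0,0,-0.34,1],[0,0,0.04,0,0,-0.7,1],[0,0,0.04,0,0,-0.7,1],[0,0,0.04,0,0,-0.7,1]]' |grep -E "pos"
python3 - <<'E'
from fit import *
c=cam("wrist"); ov=c[0].copy()
for n,x,y,a in [("blue",.466,-.053,141)]:
    p,f,mk=fit(c,n,x,y,np.radians(a)); print(n,p[:2].round(4),np.degrees(p[2]).round(1),round(f,3))
goal(p[0],p[1],.121,np.degrees(p[2])-90)
E
```

```text
tool_pos: [0.4642, -0.0522, 0.3423]
tool_pos: [0.4662, -0.0528, 0.3025]
blue [ 0.4656 -0.0527] 141.3 0.207
shift [0.0008, -0.0007, 0.1815] turn [0.0, 0.0, -0.02] | yaw 50.7 pos [0.466, -0.053, 0.303] q7 0.86 t 37.3 w 0.0857
```

```bash
python3 -m handwheel '[[0.001,-0.001,0.06,0,0,-0.02,1],[0.001,-0.001,0.12,0,0,-0.02,1],[0.001,-0.001,0.155,0,0,-0.02,1],[0.001,-0.001,0.174,0,0,-0.02,1],[0.001,-0.001,0.181,0,0,-0.02,1]]' 30|grep -E "pos|force"
python3 -m handwheel '[[0,0,0,0,0,0,0],[0,0,0,0,0,0,0],[0,0,0,0,0,0,0],[0,0,0,0,0,0,0],[0,0,0,0,0,0,0]]' 30|grep -E "width|force"
python3 -m handwheel '[[0,0,-0.03,0,0,0,0],[0,0,-0.08,0,0,0,0],[0,0,-0.13,0,0,0,0],[0,0,-0.16,0,0,0,0],[0,0,-0.16,0,0,0,0]]'|grep -E "pos|width|force"
python3 lib.py .53 -.224 .2805 0
```

```text
tool_pos: [0.4645, -0.0529, 0.1201]
contact_force: [-0.1, -0.2, 0.4]
finger_force: 0.0
contact_force: [0.3, 0.1, 7.2]
grip_width: 0.0687
finger_force: 34.9
tool_pos: [0.4654, -0.0529, 0.2824]
contact_force: [0.6, -0.4, -1.9]
grip_width: 0.0685
finger_force: 35.3
shift [-0.1571, -0.0938, 0.002] turn [0.01, 0.0, 1.72] | yaw 51.5 pos [0.465, -0.053, 0.282] q7 0.88 t 39.2 w 0.0685
```

```bash
python3 -m handwheel '[[-0.03,-0.02,0,0,0,0.2,0],[-0.07,-0.04,0,0,0,0.4,0],[-0.11,-0.065,0,0,0,0.6,0],[-0.14,-0.085,0,0,0,0.8,0],[-0.157,-0.094,0.001,0,0,1,0]]' |grep -E "pos"
python3 -m handwheel '[[0,0,0,0,0,0.25,0],[0,0,0,0,0,0.5,0],[0,0,0,0,0,0.72,0],[0,0,0,0,0,0.72,0]]' |grep -E "pos"
python3 lib.py .53 -.224 .2805 0
python3 - <<'E'
from lib import *
c=cam("wrist"); im=c[0].copy()
for P in [[.6155,-.176,.262],[.53,-.176,.256]]:
    cv2.drawMarker(im,tuple(proj(c,np.array([P]))[0].astype(int).tolist()),(0,255,0),0,8)
cv2.imwrite("pics/w10.png",im)
E
```

```text
tool_pos: [0.5281, -0.2262, 0.2777]
tool_pos: [0.5283, -0.2239, 0.2779]
shift [-0.0001, 0.0017, -0.0026] turn [-0.0, -0.0, -0.0] | yaw -0.1 pos [0.528, -0.224, 0.278] q7 0.46 t 40.3 w 0.0685
```

View pics/w10.png

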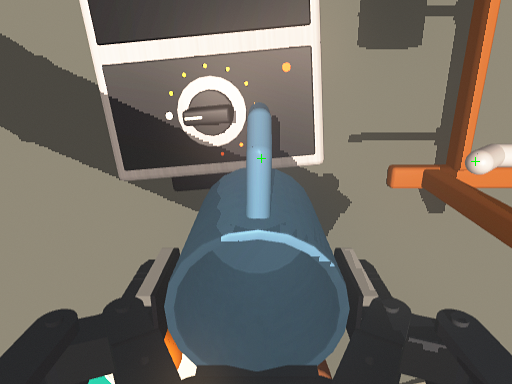

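The hook tip at (475,160) is in line, and the knob's line is still on its dot. Threading the last one.

```bash
python3 -m handwheel '[[0,0.025,-0.002,0,0,0,0],[0,0.05,-0.002,0,0,0,0],[0,0.075,-0.002,0,0,0,0],[0,0.1,-0.002,0,0,0,0],[0,0.123,-0.002,0,0,0,0]]' |grep -E "pos|force"
python3 -m handwheel '[[0,0,0.006,0,0,0,0],[0,0,0.012,0,0,0,0],[0,0,0.018,0,0,0,0],[0,0,0.02,0,0,0,0]]' |grep -E "pos|force"
python3 -m handwheel '[[0,0,0,0,0,0,0.87],[0,0,0,0,0,0,0.92],[0,0,0,0,0,0,0.92],[0,0,0,0,0,0,0.92],[0,0,0,0,0,0,0.92]]' |grep -E "pos|force|width"
python3 -m handwheel '[[0,0,-0.01,0,0,0,0.92],[0,0,-0.03,0,0,0,0.92],[0,0,-0.06,0,0,0,0.92],[0,0,-0.1,0,0,0,0.92],[0,0,-0.14,0,0,0,1]]' |grep -E "pos|force|width"
python3 -m handwheel '[[0,-0.05,0,0,0,0,1],[0,-0.1,0,0,0,0,1],[0,-0.15,0,0,0,0,1],[0,-0.15,0,0,0,0,1],[0,-0.15,0,0,0,0,1]]' |grep -E "pos"
for i in 1 2 3 4 5 6 7 8 9 10 11 12 13 14 15 16; do python3 -m handwheel '[[0,0,0,0,0,0,1],[0,0,0,0,0,0,1],[0,0,0,0,0,0,1],[0,0,0,0,0,0,1],[0,0,0,0,0,0,1]]' >/dev/null; done
python3 - <<'E'
from lib import *
t=cam("top")[0][110:280,120:400]; s=cam("scene")[0][100:330,120:380]
cv2.imwrite("pics/m11.png",np.hstack([cv2.resize(t,(440,400),interpolation=2),cv2.resize(s,(350,400),interpolation=2)]));print(r.observe()["clock"])
E
```

```text
tool_pos: [0.6526, -0.224, 0.2803]
contact_force: [0.0, -0.8, -1.0]
finger_force: 35.3
tool_pos: [0.6513, -0.2242, 0.261]
contact_force: [-0.7, -0.4, -1.7]
finger_force: 35.3
tool_pos: [0.6519, -0.2243, 0.2614]
contact_force: [-0.4, -0.1, -0.1]
grip_width: 0.0785
finger_force: 0.0
tool_pos: [0.6517, -0.2243, 0.4044]
contact_force: [1.5, -1.1, -0.8]
grip_width: 0.0855
finger_force: 0.0
tool_pos: [0.5023, -0.2239, 0.4028]
53.45
```

View pics/m11.png

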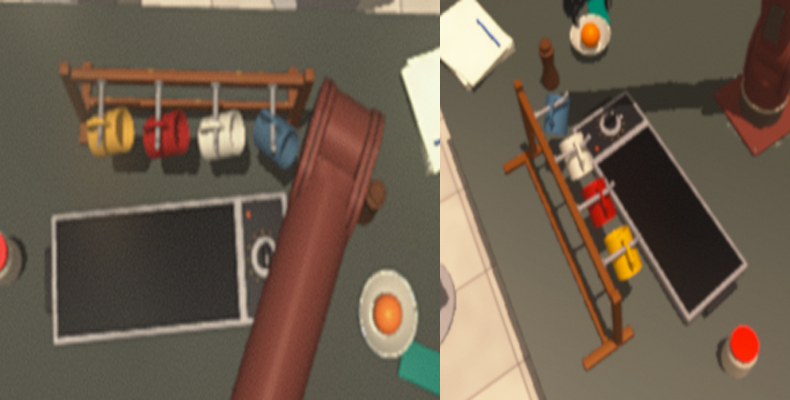

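All four hang. Blue at (275,135) looks yawed, so I'll check it closer from the wrist.

```bash
python3 -m handwheel '[[0.05,0.01,-0.01,0,0,0,1],[0.1,0.02,-0.02,0,0,0,1],[0.14,0.04,-0.03,0,0,0,1],[0.14,0.04,-0.03,0,0,0,1],[0.14,0.04,-0.03,0,0,0,1]]' |grep -E "pos"
for i in 1 2 3 4 5; do python3 -m handwheel '[[0,0,0,0,0,0,1],[0,0,0,0,0,0,1],[0,0,0,0,0,0,1],[0,0,0,0,0,0,1],[0,0,0,0,0,0,1]]' >/dev/null; done
python3 - <<'E'
from lib import *
w=cam("wrist")[0]; t=cam("top")[0][140:190,230:330]
cv2.imwrite("pics/m12.png",np.hstack([w[:,192:],cv2.resize(t,(440,384),interpolation=2)]))
E
```

```text
tool_pos: [0.542, -0.0846, 0.4312]
```

View pics/m12.png

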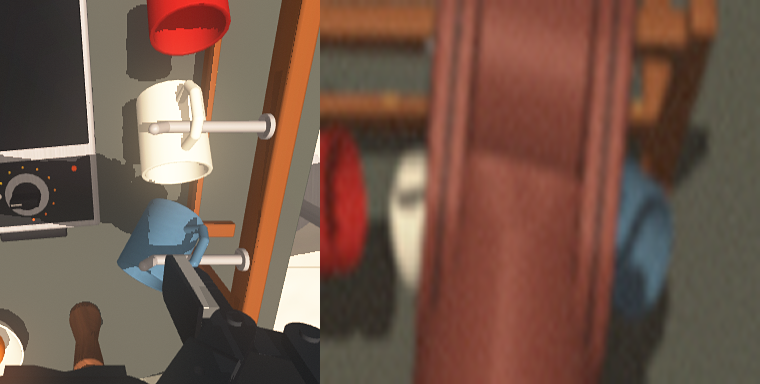

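Blue hangs on the bar through its handle, yawed but clear of white and of the upright. I've gone past the picture limit, so I'll check it's at rest numerically and then hand in.

```bash
cat > st.py <<'E'
from fit import *
w=cam("wrist")[0]
for n in("blue","white"):
    m=mask(w,n); m[:,:300]=0; m[:60]=0; m[:,430:]=0
    if n=="white": m[190:]=0
    M=cv2.moments(m,True); print(n,round(M["m10"]/M["m00"],2),round(M["m01"]/M["m00"],2),M["m00"])
o=r.observe();print(o["contact_force"].round(1) if hasattr(o["contact_force"],"round") else o["contact_force"],o["clock"])
E
python3 st.py
python3 -m handwheel '[[0,0,0,0,0,0,1],[0,0,0,0,0,0,1],[0,0,0,0,0,0,1],[0,0,0,0,0,0,1],[0,0,0,0,0,0,1]]' >/dev/null; python3 st.py
for i in 1 2 3 4 ; do python3 -m handwheel '[[0,0,0,0,0,0,1],[0,0,0,0,0,0,1],[0,0,0,0,0,0,1],[0,0,0,0,0,0,1],[0,0,0,0,0,0,1]]' >/dev/null; done; python3 st.py
```

```text
blue 355.03 240.88 4267.0
white 369.77 125.64 12861.0
[ 0.5 -0.  -0.7] 57.35
blue 355.0 240.9 4272.0
white 369.78 125.61 12860.0
[ 0.2 -0.3 -0.1] 58.025
blue 354.98 240.9 4270.0
white 369.78 125.61 12859.0
[-0.4 -0.5 -0.7] 60.575
```

Everything is at rest.

```bash
python3 -c "
from cell import r
print(r.hand_in())"
```

```text
the job is handed in; nothing more can be done
None
```

I turned the thermostat to its off stop first, then hung all four mugs on their own hooks and handed in at about 61 s; blue hangs slightly yawed but still and clear, I viewed 16 pictures against the limit of 14, and no verdict came back.

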